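# Clamp a leaded glass panel in its jig

## Robot

A 6-joint arm with a two-finger parallel gripper is mounted at the origin on the work surface. World frame = base frame: x ahead of the robot, y to its left, z up, the work surface at z = 0. Lengths are in m, angles in degrees, forces in N, time in s.
With the tool pointing down it reaches from about 0.35 to 0.875 m from the base axis. Payload 4.2 kg.
Tool frame: the origin (TCP) lies midway between the tips of the shut fingers; the grasp point (between the pads) lies 19 mm behind it; z points along the fingers, y is the direction in which the jaws open and shut (so a half turn about z gives the same grasp; the last joint's range is limited). The gripper opens to 87 mm and grips with 3 to 60 N. Pads are 19 mm wide; open, the fingers measure 117 mm over their backs; the gripper's body (75 mm by 190 mm) begins 51 mm behind the grasp point.
Start: joints at [-60.355, 22.042, 0.453, 0, -68.411, -14.817], TCP at [0.16, -0.604, 0.223] pointing down, gripper open.
Joint ranges: [-179.83, 179.83], [-69.29, 118.12], [-61.27, 80.66], [-181.25, 117.63], [-171.15, -9.14], [-177.46, 177.46]. Speed limits (degrees/s): [159.86, 159.86, 180, 180, 180, 180].

## Interface

Orientations are given as a 3x3 rotation matrix whose columns are the frame's x, y, z axes.
In Python, from station import sense, capture, get_calibration, finish_job, spot_in, spot_point gives the robot as it stands.
- The arm moves only by the shell command python3 -m inch 'ROWS'. ROWS is JSON, a list of rows, each an object with "fingers": the finger opening in cm, from 0 to 8.7; "delta_pos": the shift along the tool's x, y, z in cm, a list of three; "spin": the turn about the tool's z in degrees. In form: [{"fingers": fingers, "delta_pos": [dx, dy, dz], "spin": spin}, ...]. A call has 1 to 20 rows; each row is the pose to reach, as a shift and turn from the pose commanded when the call began, along the tool's axes at that moment; what a row does not reach only later rows make up. A row lasts 1/10 s, in which the tool goes at most 50 mm and 8.59 degrees, less where a joint would pass 70% of its speed; a pose out of reach is approached as far as the arm can. A call with a gripper value outside its range is refused whole. The fingers move at their own pace and stop on an object; the grip force is fixed at half the most. Time passes only in rows, so rows that repeat a pose let the fingers close. It gives the time, the measured TCP pose, the force and the opening at its end, in the units of the state.
- sense(): the state, without advancing time (a new reading comes with each control period).
- capture(name): name is "scene" or "side" or "wrist"; returns the picture (384x512x3 uint8, red, green, blue); there is no depth.
- get_calibration(name): a dict with "K" (3x3 intrinsics, pixels), "dist" ([k1, k2, p1, p2, k3] as OpenCV has them; the pictures are not rectified), "T" (4x4, takes a point from camera to world coordinates). Camera axes: x right, y up, looking along -z (the intrinsics and any distortion apply to the point x, -y, -z); pixel columns grow to the right and rows downward; lengths in m; the calibration is good to about 2 mm. A picture is of the moment at which its call begins: read the wrist's pose just before it. get_calibration takes no time and is no camera call; for the wrist camera it gives the pose at the moment of the call.
- finish_job(): hands the job in, once; it reports no verdict.
Trained networks look in the newest picture that a camera, given by its name, has taken for a name from the list of things; names that differ only in an ending like _2 or _b are one class to them, and where a whole thing is asked for, a point or a joint stands for the part that bears it (a point fixed in the world has none). Each returns a list of dicts, best first, with "conf" (0 to 1); they miss things now and then, are a little off and sometimes report something else, mostly with a low value. They report only what shows in the picture. A call takes as long as a camera call.
- spot_in(camera, target): "extent" ([left, top, right, bottom] as shares, 0 to 1, of the picture: columns of its width, rows of its height, round what is visible of it).
- spot_point(camera, target): "location" ([column, row] as shares, 0 to 1, of the picture: columns of its width, rows of its height: a listed point, or the origin of a listed thing).
The state is a dict: "time_s": time; "joints": joint angles; "joint_velocities": joint speeds; "effort": joint torques, N m; "tcp_pos": TCP position; "ee_rot": TCP orientation; "wrist_force": force on the tool from outside, world axes, zero at the start; "moment": the same for the moment, N m; "gripper_width": opening from 0.0 (shut) to 1.0 (fully open).
Only numpy, scipy, OpenCV 4.12 (cv2) and the standard library are available. Lean on these libraries where they do the work, as an engineer would, in place of code of your own. Each camera call takes 0.05 s, during which the arm holds its last target.

## Task

Clamp the leaded glass panel in its jig: with one fingertip, push the two red clamp levers all the way round to their stops, swinging them apart (the left one to the left, the right one to the right as the robot sees them), so that their cams press the panel flush against the wooden fence. Do not touch the panel itself, and leave the little jar, the hammer and the knife where they are. Finish with the hand clear of everything.

Things in the scene. Friction and masses are not known exactly. Their poses are not given: they have to be found in the camera images.
- jig: Fixed plywood board on the bench, 300 x 430 mm, 18 mm thick. Origin at bench level midway between the lever pivots; x points away from the fence and the robot, y left along the fence, z up. It spans x -172 to +128, y -215 to +215 mm. A wooden fence 30 mm wide, 360 mm long, top 40 mm above the bench, runs along the robot's side, its face at x = -137.5 mm. The panel lies between fence and cams.
- panel: Loose leaded glass panel of green, lilac and purple pieces in dark lead strips, about 0.5 kg, 100 mm (x) x 300 mm (y) x 8 mm, lying flat on the board (its top 26 mm above the bench), 1 to 8 mm short of the fence at the start and slightly askew. Origin at the centre of its underside, axes about as the jig's. It may only be moved by the cams.
- panel_left_end (a point): Point on the panel's fence-side edge, 10 mm from its left (+y) end, at mid thickness. Panel flush: this point is on the fence face, jig x = -137.5 mm.
- panel_right_end (a point): The same, 10 mm from the panel's right (-y) end.
- lever_left (a joint): Left red lever's angle about its upright pivot, rad: 0 = open, pointing along the jig's +x; grows as it swings left (counter-clockwise from above); 1.57 = stop, pointing along the jig's +y, parallel to the fence. Starts at 0 to 0.5, stays where left. Friction 0.15 Nm: 2 N turns it at 75 mm from the pivot, about twice that while its cam shoves the panel.
- lever_right (a joint): The same for the right lever, mirrored: 0 = pointing along the jig's +x, grows as it swings to the right (clockwise from above), 1.57 = the stop, pointing along the jig's -y. Starts between 0 and 0.5.
- left_pivot (a point): On the left lever's pivot axis, at the bar's top, 54 mm above the bench; jig x = 0, y = +90 mm. The red bar is 12 mm wide, 14 mm tall (40 to 54 mm above the bench), reaches 105 mm from the pivot and is free underneath beyond 40 mm from it. Below it at the pivot an aluminium cam, radius 20 mm, 18 mm off-centre, top 36 mm above the bench, pushes the panel.
- right_pivot (a point): On the right lever's pivot axis, 54 mm above the bench; jig x = 0, y = -90 mm. Bar and cam are as on the left, mirrored.
- left_knob (a point): Centre of the top of the upright black knob near the end of the left lever, 22 mm across, 100 mm from the pivot axis, top 68 mm and underside 40 mm above the bench; moves with the lever.
- right_knob (a point): The same on the right lever.
- jar: Small loose amber jar with a steel lid, 36 mm across, 45 mm tall, standing on the board between the two levers, about 60 to 85 mm to the jig's +x side and within 12 mm of its middle. Origin at the centre of its underside, 18 mm above the bench. A bystander: leave it.
- hammer: Loose hammer, about 300 mm long, lying on the bench to the right of the jig, handle along its -x. A bystander: leave it.
- knife: Loose lead knife, wooden handle 22 mm thick and a broad steel blade, 135 mm long, 50 mm wide, lying on the bench to the left of the jig. Origin where handle and blade meet, at bench level; blade to its +x. A bystander: leave it.

How it is judged (in metres and radians):
At the end, for the whole second after the job is handed in: Both levers are within 0.1 rad of their stops (1.57), both ends of the panel's edge are within 2 mm of the fence face, and the panel lies flat on the board (not raised more than 3 mm, tilt under 0.03 rad), at rest (value of joint each of lever_left, lever_right above 1.47 rad and x of each of panel_left_end, panel_right_end in the frame of jig below -0.1355 m and z of panel in the frame of jig below 0.021 m and angle between panel's own z axis and vertical below 0.03 rad and linear speed of panel below 0.01 m/s); the robot touches nothing.
It fails at once if the robot touches the panel (more than 1 N) (contact force between any of the fingers, the arm and panel above 1 N).
It fails at once if the panel is lifted more than 8 mm or tipped more than 0.1 rad (z of panel in the frame of jig above 0.026 m or angle between panel's own z axis and vertical above 0.1 rad).
It fails at once if the jar is moved more than 15 mm or knocked over (distance of jar from where it was at the start of the episode above 0.015 m or angle between jar's own z axis and vertical above 0.4 rad).
It fails at once if the hammer is moved more than 20 mm (distance of hammer from where it was at the start of the episode above 0.02 m).
It fails at once if the knife is moved more than 20 mm (distance of knife from where it was at the start of the episode above 0.02 m).
It also fails if it takes over 54 s, if anything falls off the work surface, if the arm or the gripper's body presses on something with over 40 N, if the wrist force passes 120 N, or if a joint passes its speed limit or range.

## Working session

There is one attempt and no reset: what is moved stays moved. The work goes in short steps, Python scripts to look and compute and a shell command to move; the robot and the scene stay as the last step left them, time stands still between calls to the robot, and variables do not carry over. Pictures are saved under pics/ and viewed, and the job is handed in when it is done.

```bash
mkdir -p pics
cat > h.py <<'E'
import numpy as np, cv2
from station import *
def ray(cam,px):
    c=get_calibration(cam);K=np.array(c["K"]);d=np.array(c["dist"]);T=np.array(c["T"])
    u=cv2.undistortPoints(np.array([[px]],float),K,d)[0,0]
    v=T[:3,:3]@np.array([u[0],-u[1],-1.]);return T[:3,3],v
def at_z(cam,px,z):
    o,v=ray(cam,px);return o+v*(z-o[2])/v[2]
def proj(cam,P):
    c=get_calibration(cam);K=np.array(c["K"]);d=np.array(c["dist"]);T=np.array(c["T"])
    P=np.atleast_2d(P);p=(P-T[:3,3])@T[:3,:3];p=p*[1,-1,-1]
    return cv2.projectPoints(p,np.zeros(3),np.zeros(3),K,d)[0][:,0]
E
python3 - <<'E'
from h import *
np.set_printoptions(precision=4,suppress=True)
s=sense();print(s['time_s'],s['tcp_pos'],s['ee_rot'],s['gripper_width'])
for c in("scene","side"):
    im=capture(c);cv2.imwrite(f"pics/{c}0.png",im[:,:,::-1])
    print(c,np.array(get_calibration(c)["T"])[:3,3])
    for n,z in(("left_pivot",.054),("right_pivot",.054),("left_knob",.068),("right_knob",.068),("jar",.018),("panel_left_end",.022),("panel_right_end",.022),("jig",0)):
        for r in spot_point(c,n)[:2]:
            px=np.array(r["location"])*[512,384];print(n,round(r["conf"],2),px,at_z(c,px,z))
print(sense()['time_s'])
E
```

```text
0.0 [ 0.1598 -0.6036  0.2215] [[-0.9667 -0.2557 -0.0007]
 [-0.2557  0.9667  0.0021]
 [ 0.0001  0.0022 -1.    ]] 1.000214924971975
scene [0.9465 0.3297 0.9795]
left_pivot 0.89 [264.3968 204.7872] [0.5585 0.0406 0.054 ]
left_pivot 0.17 [293.5808 182.784 ] [0.4441 0.0606 0.054 ]
right_pivot 0.89 [208.0768 178.7136] [ 0.5996 -0.146   0.054 ]
left_knob 0.71 [262.4    238.1184] [0.6466 0.1054 0.068 ]
right_knob 0.83 [188.9792 201.1008] [ 0.6946 -0.1281  0.068 ]
jar 0.5 [215.808 218.496] [ 0.6709 -0.0513  0.018 ]
panel_left_end 0.72 [262.2976 207.0144] [0.5549 0.0306 0.022 ]
panel_left_end 0.57 [293.4784 182.784 ] [0.4269 0.051  0.022 ]
panel_right_end 0.97 [219.6992 148.4928] [ 0.4783 -0.2147  0.022 ]
panel_right_end 0.21 [260.1984 237.6192] [0.6344 0.0883 0.022 ]
jig 0.63 [239.5136 200.2176] [ 0.5732 -0.0452  0.    ]
side [0.2604 0.7905 1.0237]
left_pivot 0.78 [236.3904 208.0128] [0.5769 0.0275 0.054 ]
left_pivot 0.16 [219.0848 158.5152] [ 0.6997 -0.1412  0.054 ]
right_pivot 0.6 [245.9136 165.0816] [ 0.6119 -0.1427  0.054 ]
left_knob 0.62 [199.2192 215.616 ] [0.6572 0.0985 0.068 ]
right_knob 0.92 [216.4224 158.7072] [ 0.7006 -0.1242  0.068 ]
jar 0.72 [212.992  193.1136] [ 0.6753 -0.0312  0.018 ]
panel_left_end 0.58 [285.184  235.6992] [0.4256 0.0492 0.022 ]
panel_left_end 0.39 [214.4256 193.8048] [ 0.6686 -0.0268  0.022 ]
panel_right_end 0.72 [296.2944 164.6976] [ 0.4749 -0.2302  0.022 ]
panel_right_end 0.67 [242.3808 199.488 ] [ 0.5828 -0.0344  0.022 ]
jig 0.93 [243.0976 198.4896] [ 0.5893 -0.057   0.    ]
0.9
```

Run:
```python
import cv2
for c,(x0,y0,x1,y1) in {"scene":(120,90,360,270),"side":(140,110,380,290)}.items():
    im=cv2.imread(f"pics/{c}0.png");cv2.imwrite(f"pics/{c}0c.png",cv2.resize(im[y0:y1,x0:x1],(800,600),interpolation=cv2.INTER_CUBIC))
```

```text
(no output)
```

View pics/scene0c.png

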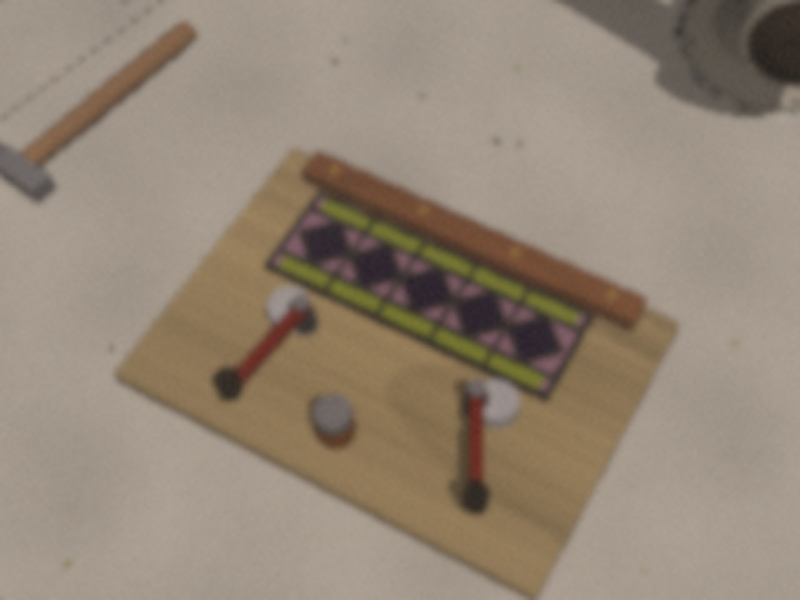

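View pics/side0c.png

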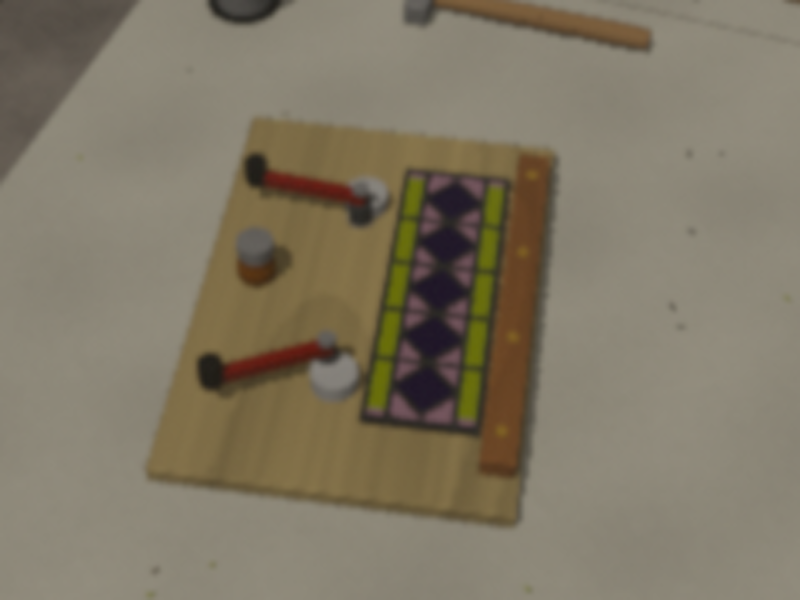

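Both views show the whole jig. In the scene crop, the left lever's knob is at (473,490), the right lever's at (228,378) and the jar at (333,415). I'll fit the jig pose from the board corners.

Run:
```python
from h import *
from scipy.optimize import least_squares
np.set_printoptions(precision=4,suppress=True)
off={"scene":(120,90),"side":(140,110)}
f=lambda c,p:np.array(off[c])+(np.array(p)+.5)*.3-.5
# jig corners (x,y,z): order farright, farleft, nearleft, nearright
J=np.array([[.128,-.215,.018],[.128,.215,.018],[-.172,.215,.018],[-.172,-.215,.018]])
obs={"scene":[(118,376),(538,598),(678,325),(293,150)],"side":[(253,118),(148,475),(518,522),(553,152)]}
piv={"scene":[(478,388),(302,302)],"side":[(325,342),(360,190)]}
for c in obs:
    for p in obs[c]: print(c,at_z(c,f(c,p),.018))
def W(p,X):
    c,s=np.cos(p[2]),np.sin(p[2]);X=np.atleast_2d(X);return np.c_[p[0]+c*X[:,0]-s*X[:,1],p[1]+s*X[:,0]+c*X[:,1],X[:,2]]
def res(p):
    r=[]
    for c in obs:r.append(proj(c,W(p,J))-[f(c,q) for q in obs[c]])
    return np.concatenate(r).ravel()
s=least_squares(res,[.57,-.055,.2],loss='soft_l1');p=s.x;print(p,np.degrees(p[2]),s.fun.reshape(-1,2))
PV=W(p,[[0,.09,.054],[0,-.09,.054]]);print("pivots",PV)
for c in obs:
    print("proj piv crop",(proj(c,PV)-off[c])/.3)
    for n,k,z in(("L",{"scene":(473,490),"side":(208,366)}[c],.062),("R",{"scene":(228,378),"side":(255,163)}[c],.062),("jar",{"scene":(332,411),"side":(255,242)}[c],.063)):
        w=at_z(c,f(c,k),z);cc,ss=np.cos(p[2]),np.sin(p[2]);d=w-[p[0],p[1],0]
        j=np.array([cc*d[0]+ss*d[1],-ss*d[0]+cc*d[1]]);print(c,n,w,"jig",j, "ang",np.degrees(np.arctan2(j[1]-(.09 if n=="L" else -.09),j[0])) if n!="jar" else "")
```

```text
scene [ 0.7495 -0.2278  0.018 ]
scene [0.6669 0.1894 0.018 ]
scene [0.3781 0.1296 0.018 ]
scene [ 0.4604 -0.288   0.018 ]
side [ 0.7518 -0.2313  0.018 ]
side [0.6638 0.1915 0.018 ]
side [0.3728 0.1325 0.018 ]
side [ 0.4599 -0.2868  0.018 ]
[ 0.5841 -0.0449  0.2   ] 11.456514713287628 [[-1.212   0.1467]
 [ 0.574   0.3981]
 [ 1.5228 -0.7676]
 [ 0.0768 -0.6599]
 [-0.2538  0.1851]
 [-0.988  -0.373 ]
 [ 0.0859 -0.2324]
 [ 0.7469 -0.4515]]
pivots [[ 0.5662  0.0433  0.054 ]
 [ 0.6019 -0.1331  0.054 ]]
proj piv crop [[478.1234 390.4075]
 [302.1651 305.2592]]
scene L [0.6428 0.0994 0.062 ] jig [0.0863 0.1297] ang 24.72436235574868
scene R [ 0.6991 -0.1286  0.062 ] jig [ 0.0961 -0.1049] ang -8.808834389527817
scene jar [ 0.6649 -0.0379  0.063 ] jig [ 0.0806 -0.0093] ang 
proj piv crop [[326.4817 343.7783]
 [359.5906 193.2216]]
side L [0.6469 0.1038 0.062 ] jig [0.0912 0.1332] ang 25.358885655293335
side R [ 0.7044 -0.1303  0.062 ] jig [ 0.101  -0.1076] ang -9.901137786392086
side jar [ 0.665 -0.037  0.063] jig [ 0.0809 -0.0083] ang
```

```bash
cat >> h.py <<'E'
P0=np.array([.5841,-.0449]);A=.2
RJ=np.array([[np.cos(A),-np.sin(A)],[np.sin(A),np.cos(A)]])
def tcp(side,th,r=.075,d=.021):
    s=1 if side=="L" else -1; t=np.radians(th)
    x=r*np.cos(t)+d*np.sin(t); y=s*(.09+r*np.sin(t)-d*np.cos(t))
    return P0+RJ@[x,y]
def yaw(side,th,flip=0): return 11.46+(1 if side=="L" else -1)*th+180+flip
def rows(targets):
    """targets: list of (xy,z,yaw) -> delta in current tool axes cm & spin"""
    s=sense();R=np.array(s['ee_rot']);p=np.array(s['tcp_pos']);y0=np.degrees(np.arctan2(R[1,0],R[0,0]))
    for xy,z,yw in targets:
        d=R.T@(np.r_[xy,z]-p)*100; sp=-((yw-y0+180)%360-180)
        print(np.round(d,2),round(sp,1))
E
python3 - <<'E'
from h import *
print(tcp("R",9.5,d=.033),tcp("L",25,d=.033))
rows([(tcp("R",9.5,d=.033),.12,yaw("R",9.5))])
E
```

```text
[ 0.67580823 -0.09756125] [0.64615105 0.06133345]
[-62.83  35.77  10.26] 12.9
```

```bash
python3 -m inch '[{"fingers":0,"delta_pos":[-62.8,35.8,8],"spin":13},{"fingers":0,"delta_pos":[-62.8,35.8,8],"spin":13},{"fingers":0,"delta_pos":[-62.8,35.8,8],"spin":13},{"fingers":0,"delta_pos":[-62.8,35.8,8],"spin":13},{"fingers":0,"delta_pos":[-62.8,35.8,8],"spin":13},{"fingers":0,"delta_pos":[-62.8,35.8,8],"spin":13},{"fingers":0,"delta_pos":[-62.8,35.8,8],"spin":13},{"fingers":0,"delta_pos":[-62.8,35.8,8],"spin":13},{"fingers":0,"delta_pos":[-62.8,35.8,8],"spin":13},{"fingers":0,"delta_pos":[-62.8,35.8,8],"spin":13},{"fingers":0,"delta_pos":[-62.8,35.8,8],"spin":13},{"fingers":0,"delta_pos":[-62.8,35.8,8],"spin":13},{"fingers":0,"delta_pos":[-62.8,35.8,8],"spin":13},{"fingers":0,"delta_pos":[-62.8,35.8,8],"spin":13},{"fingers":0,"delta_pos":[-62.8,35.8,8],"spin":13},{"fingers":0,"delta_pos":[-62.8,35.8,8],"spin":13},{"fingers":0,"delta_pos":[-62.8,35.8,8],"spin":13},{"fingers":0,"delta_pos":[-62.8,35.8,8],"spin":13},{"fingers":0,"delta_pos":[-62.8,35.8,8],"spin":13},{"fingers":0,"delta_pos":[-62.8,35.8,8],"spin":13}]'
python3 - <<'E'
from h import *
np.set_printoptions(precision=4,suppress=True)
s=sense();print(s['time_s'],s['joints'],s['tcp_pos'],s['gripper_width'],s['wrist_force']);R=np.array(s['ee_rot']);print(R)
im=capture("wrist");cv2.imwrite("pics/w1.png",im[:,:,::-1])
im=capture("scene");cv2.imwrite("pics/s1.png",cv2.resize(im[90:270,120:360,::-1],(800,600)))
print(proj("scene",[s['tcp_pos']]))
for n,z in(("right_pivot",.054),("right_knob",.068),("left_knob",.068),("jar",.018),("left_pivot",.054)):
    for r in spot_point("wrist",n)[:1]:
        px=np.array(r["location"])*[512,384];w=at_z("wrist",px,z);print(n,round(r["conf"],2),px,w,"jig",RJ.T@(w[:2]-P0))
rows([(tcp("R",9.5,d=.033),.036,yaw("R",9.5))])
E
```

```text
time_s: 2.9
tcp_pos: [0.675, -0.0984, 0.1432]
ee_rot: [[-1.0, -0.031, 0.001], [-0.031, 1.0, 0.0], [-0.001, 0.0, -1.0]]
wrist_force: [0.5, 0.6, 0.9]
gripper_width: 0.004
2.9 [  5.2587  30.8247   3.126    0.0015 -62.264  -93.5082] [ 0.675  -0.0984  0.1432] 0.003701416138655685 [0.5067 0.6096 0.8519]
[[-0.9995 -0.0306  0.0007]
 [-0.0306  0.9995  0.    ]
 [-0.0007  0.     -1.    ]]
[[197.6773 189.244 ]]
right_pivot 0.73 [212.2752 113.088 ] [ 0.6003 -0.1391  0.054 ] jig [-0.0028 -0.0956]
right_knob 0.61 [225.792  223.4112] [ 0.6968 -0.1252  0.068 ] jig [ 0.0945 -0.1011]
left_knob 0.76 [477.7984 174.6816] [0.6436 0.102  0.068 ] jig [0.0875 0.1321]
jar 0.85 [309.6064 180.7872] [ 0.666  -0.0418  0.018 ] jig [ 0.0808 -0.0133]
left_pivot 0.91 [418.7136  77.9904] [0.5634 0.0391 0.054 ] jig [-0.0036  0.0864]
[-0.04 -0.01 10.66] -0.1
```

View pics/w1.png

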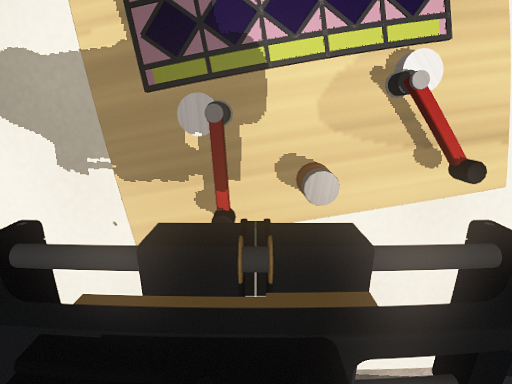

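View pics/s1.png

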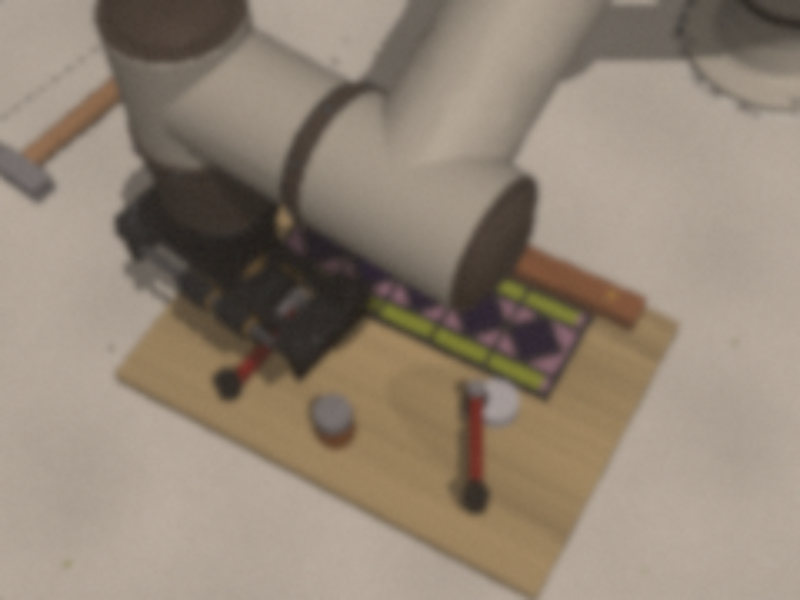

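The wrist view shows both levers, with pivots at (214,112) and (419,79), and the jar at (321,187), all clear of the shut fingers at (256,258). The jar-to-finger gap is about 24 mm, so I'll descend.

```bash
python3 -m inch '[{"fingers":0,"delta_pos":[0,0,4],"spin":0},{"fingers":0,"delta_pos":[0,0,8],"spin":0},{"fingers":0,"delta_pos":[0,0,10.6],"spin":0},{"fingers":0,"delta_pos":[0,0,10.6],"spin":0},{"fingers":0,"delta_pos":[0,0,10.6],"spin":0}]'
python3 - <<'E'
from h import *
s=sense();print(s['tcp_pos'],s['wrist_force'])
im=capture("wrist");cv2.imwrite("pics/w2.png",im[:,:,::-1])
T=[(tcp("R",th,d=.021+.0),.036,max(yaw("R",th),108)) for th in (5,10,15,20,25,30,35,40,45,50,55,60,65,70,75,80,84)]
rows(T)
E
```

```text
time_s: 3.75
tcp_pos: [0.676, -0.0975, 0.037]
ee_rot: [[-0.999, -0.033, 0.0], [-0.033, 0.999, -0.001], [-0.0, -0.001, -1.0]]
wrist_force: [0.4, 0.0, 1.0]
gripper_width: 0.005
[ 0.67600662 -0.09752721  0.03700389] [0.44349663 0.04611957 0.98398487]
[ 0.3  -0.63  0.23] -4.6
[ 0.09 -1.28  0.23] 0.4
[-0.06 -1.94  0.23] 5.4
[-0.15 -2.61  0.23] 10.4
[-0.19 -3.29  0.23] 15.4
[-0.16 -3.97  0.23] 20.4
[-0.07 -4.64  0.23] 25.4
[ 0.07 -5.31  0.23] 30.4
[ 0.27 -5.96  0.23] 35.4
[ 0.53 -6.59  0.23] 40.4
[ 0.84 -7.19  0.23] 45.4
[ 1.21 -7.76  0.23] 50.4
[ 1.62 -8.3   0.23] 55.4
[ 2.07 -8.81  0.23] 60.4
[ 2.57 -9.27  0.23] 65.4
[ 3.11 -9.68  0.23] 70.4
[ 3.57 -9.98  0.23] 73.9
```

View pics/w2.png

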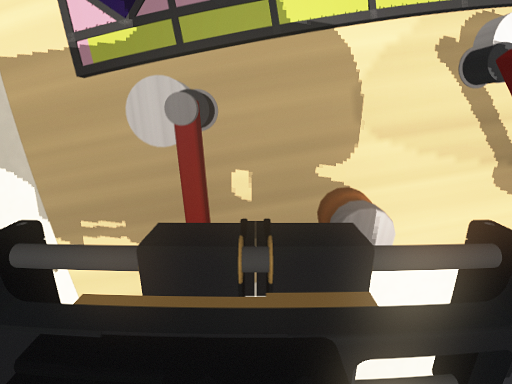

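The finger is down beside the right bar (bar at about (190,180), finger tip at (256,258)) and the jar is clear on the other side. Next I'll push the right lever.

```bash
python3 -m inch '[{"fingers":0,"delta_pos":[0.1,-0.6,0],"spin":0},{"fingers":0,"delta_pos":[0.1,-1.3,0],"spin":0.5},{"fingers":0,"delta_pos":[-0.05,-1.95,0],"spin":5.5},{"fingers":0,"delta_pos":[-0.15,-2.6,0],"spin":10.5},{"fingers":0,"delta_pos":[-0.2,-3.3,0],"spin":15.5},{"fingers":0,"delta_pos":[-0.15,-3.95,0],"spin":20.5},{"fingers":0,"delta_pos":[-0.05,-4.65,0],"spin":25.5},{"fingers":0,"delta_pos":[0.05,-5.3,0],"spin":30.5},{"fingers":0,"delta_pos":[0.25,-5.95,0],"spin":35.5},{"fingers":0,"delta_pos":[0.55,-6.6,0],"spin":40.5},{"fingers":0,"delta_pos":[0.85,-7.2,0],"spin":45.5},{"fingers":0,"delta_pos":[1.2,-7.75,0],"spin":50.5},{"fingers":0,"delta_pos":[1.6,-8.3,0],"spin":55.5},{"fingers":0,"delta_pos":[1.6,-8.3,0],"spin":55.5}]'
python3 - <<'E'
from h import *
s=sense();print(s['tcp_pos'],s['wrist_force'],s['joints'])
im=capture("wrist");cv2.imwrite("pics/w3.png",im[:,:,::-1])
im=capture("side");cv2.imwrite("pics/s3.png",cv2.resize(im[110:290,140:380,::-1],(800,600)))
T=[(tcp("R",th,d=.021+.0),.037,max(yaw("R",th),106)) for th in (65,70,75,80,85,88,90,92,94)]
rows(T)
E
```

```text
time_s: 5.2
tcp_pos: [0.6637, -0.182, 0.0384]
ee_rot: [[-0.592, 0.806, 0.005], [0.806, 0.592, -0.001], [-0.003, 0.004, -1.0]]
wrist_force: [2.1, 0.1, 1.3]
gripper_width: 0.005
[ 0.66368346 -0.18200175  0.03839056] [2.05571257 0.14352152 1.28755555] [-1.89797209e+00  3.70960355e+01 -2.06951293e+00  2.92635362e-02
 -5.05460084e+01 -1.41839500e+02]
[0.   0.06 0.08] -0.1
[-0.15 -0.6   0.08] 4.9
[-0.25 -1.28  0.08] 9.9
[-0.29 -1.95  0.08] 14.9
[-0.26 -2.63  0.08] 19.9
[-0.22 -3.04  0.08] 20.4
[-0.18 -3.31  0.08] 20.4
[-0.14 -3.58  0.08] 20.4
[-0.08 -3.84  0.08] 20.4
```

View pics/w3.png

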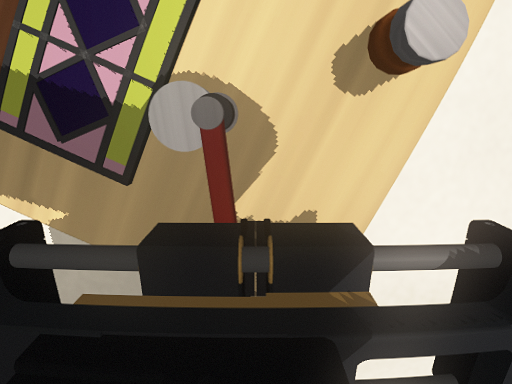

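View pics/s3.png

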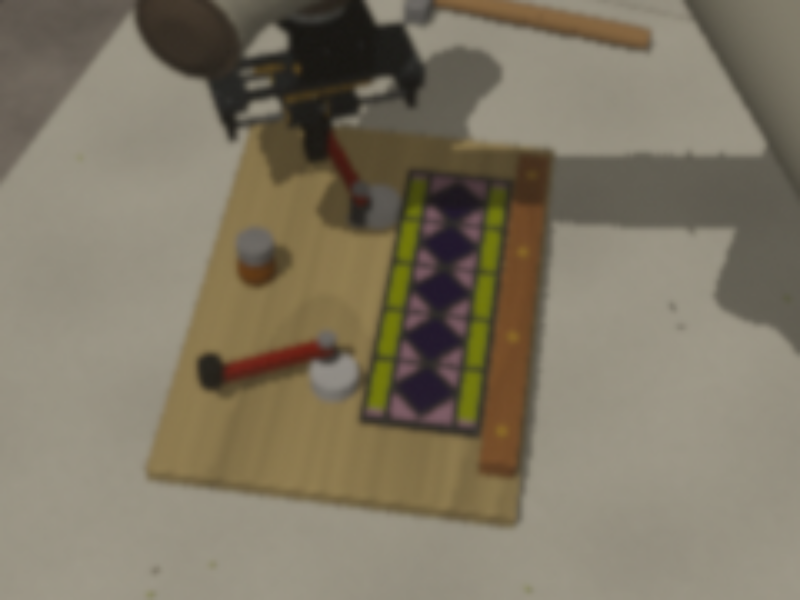

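The right lever is being pushed cleanly at about 60°, at low force, and the jar is untouched. Continuing to the stop.

```bash
python3 -m inch '[{"fingers":0,"delta_pos":[-0.15,-0.6,0],"spin":5},{"fingers":0,"delta_pos":[-0.25,-1.3,0],"spin":10},{"fingers":0,"delta_pos":[-0.3,-1.95,0],"spin":15},{"fingers":0,"delta_pos":[-0.25,-2.6,0],"spin":19},{"fingers":0,"delta_pos":[-0.2,-3.0,0],"spin":20},{"fingers":0,"delta_pos":[-0.2,-3.2,0],"spin":20},{"fingers":0,"delta_pos":[-0.2,-3.2,0],"spin":20}]'
python3 - <<'E'
from h import *
s=sense();print(s['tcp_pos'],s['wrist_force'],s['joints'])
im=capture("wrist");cv2.imwrite("pics/w4.png",im[:,:,::-1])
T=[(tcp("R",th,d=.021+.0),.037,max(yaw("R",th),106)) for th in (85,88,90,92,94)]
rows(T)
E
```

```text
time_s: 6.0
tcp_pos: [0.64, -0.2014, 0.0379]
ee_rot: [[-0.284, 0.959, 0.006], [0.959, 0.284, -0.001], [-0.002, 0.005, -1.0]]
wrist_force: [5.3, -0.5, -0.3]
gripper_width: 0.002
[ 0.63997423 -0.20144336  0.03785434] [ 5.34051657 -0.48069079 -0.34059712] [-3.68244186e+00  3.57253134e+01 -4.95666133e+00  3.07699427e-02
 -4.89773299e+01 -1.59842795e+02]
[0.13 0.39 0.09] 0.0
[ 0.03 -0.01  0.09] 0.5
[-0.03 -0.27  0.09] 0.5
[-0.07 -0.54  0.08] 0.5
[-0.11 -0.81  0.08] 0.5
```

View pics/w4.png

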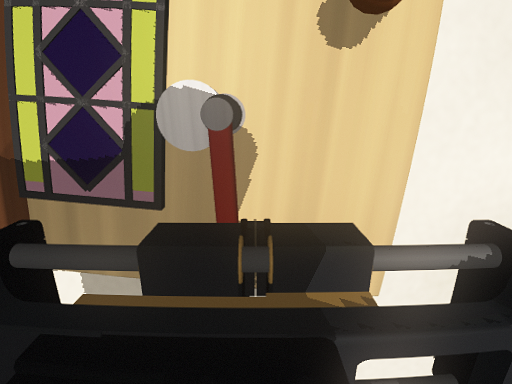

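```bash
for i in 1; do python3 -m inch '[{"fingers":0,"delta_pos":[0,-0.2,0],"spin":0},{"fingers":0,"delta_pos":[0,-0.4,0],"spin":0},{"fingers":0,"delta_pos":[0,-0.4,0],"spin":0}]'; done; python3 -m inch '[{"fingers":0,"delta_pos":[0,-0.2,0],"spin":0},{"fingers":0,"delta_pos":[0,-0.3,0],"spin":0},{"fingers":0,"delta_pos":[0,-0.3,0],"spin":0}]'
```

```text
time_s: 6.35
tcp_pos: [0.6373, -0.2026, 0.0379]
ee_rot: [[-0.284, 0.959, 0.008], [0.959, 0.284, -0.001], [-0.004, 0.008, -1.0]]
wrist_force: [8.1, -0.4, -1.2]
gripper_width: 0.003
time_s: 6.65
tcp_pos: [0.636, -0.2031, 0.038]
ee_rot: [[-0.284, 0.959, 0.012], [0.959, 0.284, -0.001], [-0.004, 0.011, -1.0]]
wrist_force: [10.4, 0.6, -3.3]
gripper_width: 0.001
```

```bash
python3 -m inch '[{"fingers":0,"delta_pos":[0,-0.2,0],"spin":0},{"fingers":0,"delta_pos":[0,-0.4,0],"spin":0},{"fingers":0,"delta_pos":[0,-0.4,0],"spin":0}]'
python3 - <<'E'
from h import *
s=sense();print(s['tcp_pos'],s['wrist_force'])
im=capture("wrist");cv2.imwrite("pics/w5.png",im[:,:,::-1])
im=capture("side");cv2.imwrite("pics/s5.png",cv2.resize(im[110:290,140:380,::-1],(800,600),interpolation=2))
d=RJ.T@(np.array(s['tcp_pos'])[:2]-P0);print("jig",d)
for dx in (0,.002,.004):
  for th in (80,85,90):
    t=np.radians(th);u=np.array([np.cos(t),-np.sin(t)])
    pts=[P0+RJ@(np.array([0,-.09])+r*u) for r in (.0,.04,.07)]
    if dx==0: print(th,proj("wrist",[np.r_[q,.054] for q in pts]).round(0).tolist())
print([proj("wrist",[np.r_[P0+RJ@np.array(q),z]]).round(0).tolist() for q,z in(((-.0375,-.1),.026),((-.0375,-.15),.026),((-.1375,-.15),.026))])
E
```

```text
time_s: 6.95
tcp_pos: [0.6329, -0.2042, 0.0381]
ee_rot: [[-0.284, 0.959, 0.014], [0.959, 0.284, -0.001], [-0.005, 0.013, -1.0]]
wrist_force: [11.5, -0.2, -5.3]
gripper_width: 0.005
[ 0.63291987 -0.20421921  0.03805012] [11.48970635 -0.20674266 -5.28461027]
jig [ 0.01619489 -0.16584244]
80 [[239.0, 104.0], [247.0, 182.0], [252.0, 233.0]]
85 [[239.0, 104.0], [240.0, 182.0], [241.0, 234.0]]
90 [[239.0, 104.0], [234.0, 182.0], [230.0, 233.0]]
[[[178.0, 118.0]], [[177.0, 197.0]], [[29.0, 184.0]]]
```

View pics/w5.png

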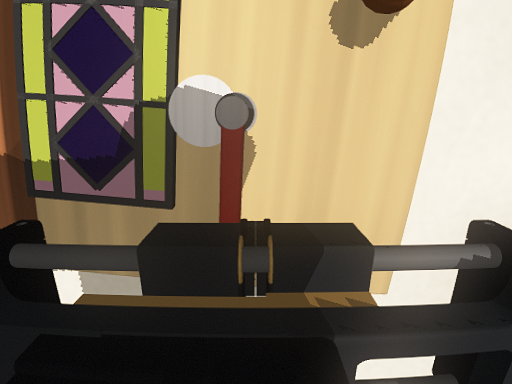

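View pics/s5.png

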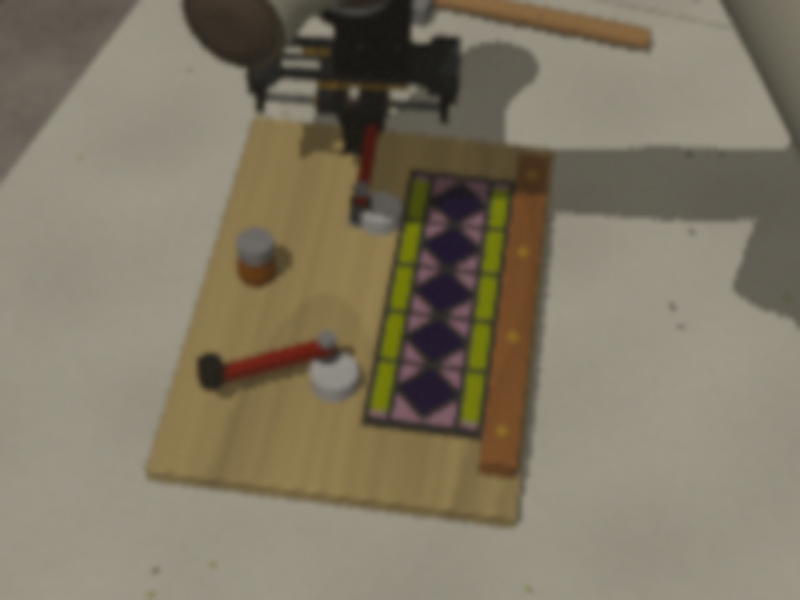

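```bash
python3 -m inch '[{"fingers":0,"delta_pos":[0,-0.2,0],"spin":0},{"fingers":0,"delta_pos":[0,-0.3,0],"spin":0},{"fingers":0,"delta_pos":[0,-0.3,0],"spin":0}]'; python3 -m inch '[{"fingers":0,"delta_pos":[0,-0.2,0],"spin":0},{"fingers":0,"delta_pos":[0,-0.3,0],"spin":0},{"fingers":0,"delta_pos":[0,-0.3,0],"spin":0}]'
python3 - <<'E'
from h import *
s=sense();print(s['tcp_pos'],s['wrist_force'])
im=capture("wrist");cv2.imwrite("pics/w6.png",im[:,:,::-1])
d=RJ.T@(np.array(s['tcp_pos'])[:2]-P0);print("jig",d)
E
```

```text
time_s: 7.35
tcp_pos: [0.6307, -0.2049, 0.0381]
ee_rot: [[-0.284, 0.959, 0.015], [0.959, 0.284, -0.001], [-0.005, 0.014, -1.0]]
wrist_force: [12.0, -0.1, -4.9]
gripper_width: 0.007
time_s: 7.65
tcp_pos: [0.6305, -0.205, 0.0382]
ee_rot: [[-0.285, 0.958, 0.021], [0.959, 0.285, -0.001], [-0.007, 0.02, -1.0]]
wrist_force: [16.1, 3.1, -7.2]
gripper_width: 0.006
[ 0.63047705 -0.2050045   0.03823085] [16.11947111  3.12563036 -7.18648399]
jig [ 0.01364475 -0.16612677]
```

View pics/w6.png

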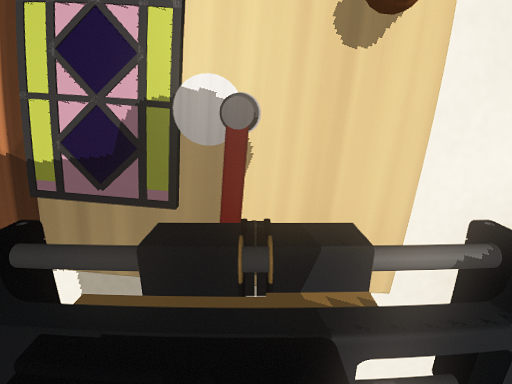

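Motion has stalled (0.2 mm for 3 mm commanded), which suggests the stop. I'll back off, rise and head above the left lever.

```bash
python3 -m inch '[{"fingers":0,"delta_pos":[0,-0.2,0],"spin":0},{"fingers":0,"delta_pos":[0,-0.2,0],"spin":0},{"fingers":0,"delta_pos":[0,1.5,0],"spin":0},{"fingers":0,"delta_pos":[0,3.5,0],"spin":0},{"fingers":0,"delta_pos":[0,3.5,0],"spin":0},{"fingers":0,"delta_pos":[0,3.5,-5],"spin":0},{"fingers":0,"delta_pos":[0,3.5,-10],"spin":0},{"fingers":0,"delta_pos":[0,3.5,-10],"spin":0}]'
python3 - <<'E'
from h import *
s=sense();print(s['tcp_pos'],s['wrist_force'])
rows([(tcp("L",25,d=.035),.14,yaw("L",25))])
E
```

```text
time_s: 8.5
tcp_pos: [0.658, -0.1976, 0.1453]
ee_rot: [[-0.283, 0.959, 0.013], [0.959, 0.284, -0.003], [-0.007, 0.012, -1.0]]
wrist_force: [0.2, -0.8, 0.7]
gripper_width: 0.003
[ 0.65802613 -0.19756074  0.14531025] [ 0.20453772 -0.78739636  0.71473699]
[24.98  6.26  0.43] -110.0
```

```bash
python3 -m inch '[{"fingers":0,"delta_pos":[25,6.3,0],"spin":-110},{"fingers":0,"delta_pos":[25,6.3,0],"spin":-110},{"fingers":0,"delta_pos":[25,6.3,0],"spin":-110},{"fingers":0,"delta_pos":[25,6.3,0],"spin":-110},{"fingers":0,"delta_pos":[25,6.3,0],"spin":-110},{"fingers":0,"delta_pos":[25,6.3,0],"spin":-110},{"fingers":0,"delta_pos":[25,6.3,0],"spin":-110},{"fingers":0,"delta_pos":[25,6.3,0],"spin":-110},{"fingers":0,"delta_pos":[25,6.3,0],"spin":-110},{"fingers":0,"delta_pos":[25,6.3,0],"spin":-110},{"fingers":0,"delta_pos":[25,6.3,0],"spin":-110},{"fingers":0,"delta_pos":[25,6.3,0],"spin":-110},{"fingers":0,"delta_pos":[25,6.3,0],"spin":-110},{"fingers":0,"delta_pos":[25,6.3,0],"spin":-110},{"fingers":0,"delta_pos":[25,6.3,0],"spin":-110},{"fingers":0,"delta_pos":[25,6.3,0],"spin":-110}]'
python3 - <<'E'
from h import *
s=sense();print(s['tcp_pos'],s['wrist_force'],s['joints'])
im=capture("wrist");cv2.imwrite("pics/w7.png",im[:,:,::-1])
im=capture("side");cv2.imwrite("pics/s7.png",cv2.resize(im[110:290,140:380,::-1],(800,600),interpolation=2))
rows([(tcp("L",25,d=.035),.037,yaw("L",25))])
E
```

```text
time_s: 10.1
tcp_pos: [0.6444, 0.061, 0.1364]
ee_rot: [[-0.807, -0.591, -0.001], [-0.591, 0.807, -0.0], [0.001, 0.0, -1.0]]
wrist_force: [-0.3, 0.1, -0.1]
gripper_width: 0.005
[0.6444304  0.0610315  0.13643879] [-0.32284217  0.05940185 -0.05096275] [ 1.96985292e+01  2.80284066e+01 -2.82597795e+00 -8.93143886e-03
 -5.91929752e+01 -7.34546204e+01]
[-0.13 -0.27  9.95] -0.2
```

View pics/w7.png

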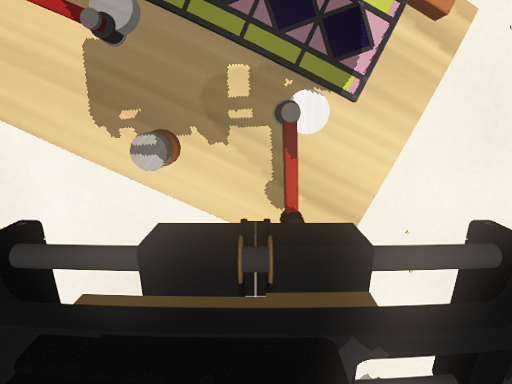

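View pics/s7.png

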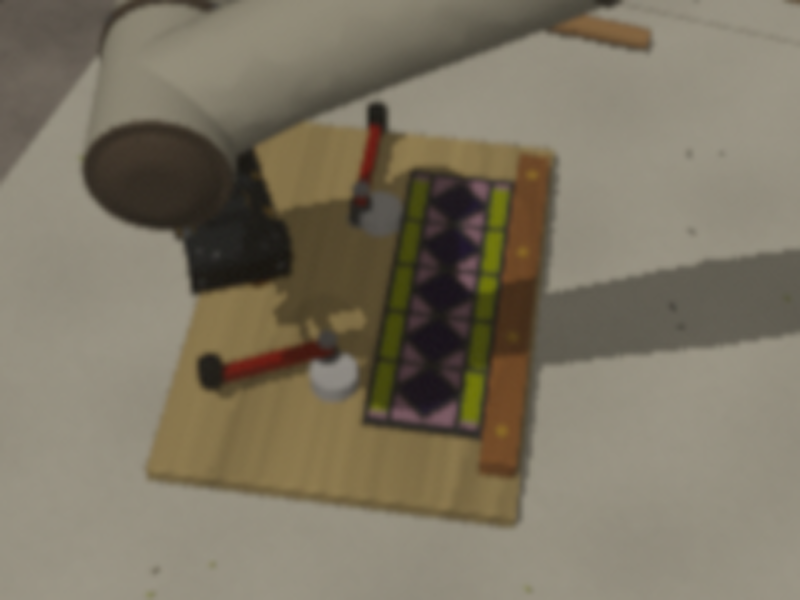

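The right lever now points along the fence (side crop (377,112)–(360,200)). The left lever is to the right of the finger in the wrist view (bar column 290, knob (293,218)). Descending with a little extra clearance.

```bash
python3 -m inch '[{"fingers":0,"delta_pos":[-0.1,-0.7,3],"spin":0},{"fingers":0,"delta_pos":[-0.1,-0.7,7],"spin":0},{"fingers":0,"delta_pos":[-0.1,-0.7,9.9],"spin":0},{"fingers":0,"delta_pos":[-0.1,-0.7,9.9],"spin":0},{"fingers":0,"delta_pos":[-0.1,-0.7,9.9],"spin":0}]'
python3 - <<'E'
from h import *
s=sense();print(s['tcp_pos'],s['wrist_force'])
im=capture("wrist");cv2.imwrite("pics/w8.png",im[:,:,::-1])
T=[(tcp("L",th,d=.021+.0),.037,yaw("L",th)) for th in (20,25,30,35,40,45,50,55,60,65,70,75,80,85)]
rows(T)
E
```

```text
time_s: 10.7
tcp_pos: [0.6503, 0.0562, 0.0379]
ee_rot: [[-0.805, -0.593, 0.0], [-0.593, 0.805, -0.001], [0.0, -0.001, -1.0]]
wrist_force: [1.3, -0.3, 0.8]
gripper_width: 0.005
[0.65033627 0.05616829 0.03789564] [ 1.34237789 -0.34630853  0.83157868]
[0.34 1.25 0.22] 4.9
[0.13 1.89 0.22] -0.1
[-0.03  2.56  0.22] -5.1
[-0.12  3.23  0.22] -10.1
[-0.16  3.91  0.22] -15.1
[-0.13  4.59  0.21] -20.1
[-0.05  5.26  0.21] -25.1
[0.09 5.92 0.21] -30.1
[0.29 6.57 0.21] -35.1
[0.54 7.2  0.21] -40.1
[0.85 7.81 0.21] -45.1
[1.21 8.39 0.21] -50.1
[1.62 8.93 0.2 ] -55.1
[2.07 9.44 0.2 ] -60.1
```

View pics/w8.png

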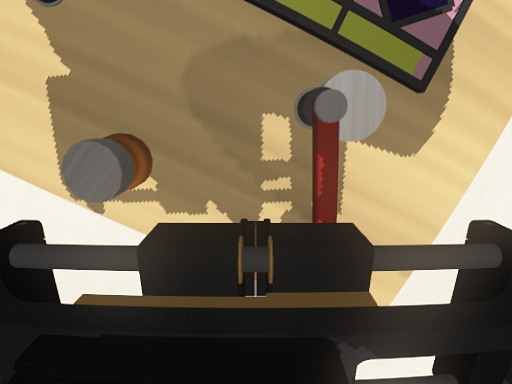

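The finger is down beside the left bar (column 325), and the jar is far off at (100,170). Pushing the left lever.

```bash
python3 -m inch '[{"fingers":0,"delta_pos":[0.1,0.7,0],"spin":0},{"fingers":0,"delta_pos":[0.1,1.3,0],"spin":0},{"fingers":0,"delta_pos":[0.1,1.9,0],"spin":0},{"fingers":0,"delta_pos":[0,2.55,0],"spin":-5},{"fingers":0,"delta_pos":[-0.1,3.25,0],"spin":-10},{"fingers":0,"delta_pos":[-0.15,3.9,0],"spin":-15},{"fingers":0,"delta_pos":[-0.15,4.6,0],"spin":-20},{"fingers":0,"delta_pos":[-0.05,5.25,0],"spin":-25},{"fingers":0,"delta_pos":[0.1,5.9,0],"spin":-30},{"fingers":0,"delta_pos":[0.3,6.55,0],"spin":-35},{"fingers":0,"delta_pos":[0.55,7.2,0],"spin":-40},{"fingers":0,"delta_pos":[0.85,7.8,0],"spin":-45},{"fingers":0,"delta_pos":[1.2,8.4,0],"spin":-50},{"fingers":0,"delta_pos":[1.2,8.4,0],"spin":-50}]'
python3 - <<'E'
from h import *
s=sense();print(s['tcp_pos'],s['wrist_force'],s['joints'])
im=capture("wrist");cv2.imwrite("pics/w9.png",im[:,:,::-1])
T=[(tcp("L",th,d=.021+.0),.037,yaw("L",th)) for th in (75,80,85,88,90,92,94)]
rows(T)
E
```

```text
time_s: 12.15
tcp_pos: [0.5901, 0.1174, 0.0384]
ee_rot: [[-0.063, -0.998, 0.001], [-0.998, 0.063, 0.0], [-0.0, -0.001, -1.0]]
wrist_force: [-0.4, -0.6, 1.1]
gripper_width: 0.006
[0.59009415 0.11740069 0.03841056] [-0.35929684 -0.60824724  1.10662404] [ 2.66574396e+01  3.04295848e+01 -1.54552822e+01  7.33288419e-03
 -4.40587158e+01 -3.02834313e+01]
[ 0.04 -0.15  0.12] -0.2
[-0.12  0.51  0.12] -5.2
[-0.21  1.18  0.12] -10.2
[-0.24  1.59  0.12] -13.2
[-0.24  1.86  0.12] -15.2
[-0.24  2.13  0.12] -17.2
[-0.23  2.4   0.12] -19.2
```

View pics/w9.png

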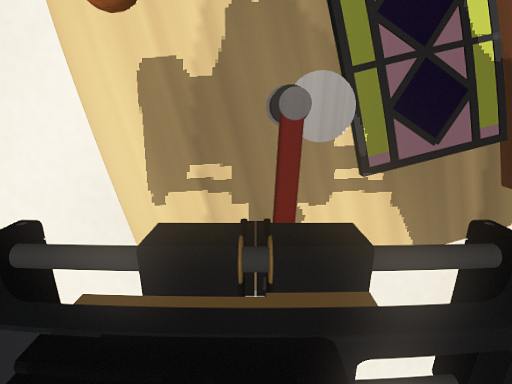

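The left lever is at about 70°, with its cam at (322,105) just meeting the panel. Continuing to the stop.

```bash
python3 -m inch '[{"fingers":0,"delta_pos":[-0.1,0.5,0],"spin":-5},{"fingers":0,"delta_pos":[-0.2,1.2,0],"spin":-10},{"fingers":0,"delta_pos":[-0.25,1.6,0],"spin":-13},{"fingers":0,"delta_pos":[-0.25,1.9,0],"spin":-15},{"fingers":0,"delta_pos":[-0.25,2.2,0],"spin":-15},{"fingers":0,"delta_pos":[-0.25,2.2,0],"spin":-15}]'; python3 -m inch '[{"fingers":0,"delta_pos":[0,0.2,0],"spin":0},{"fingers":0,"delta_pos":[0,0.4,0],"spin":0},{"fingers":0,"delta_pos":[0,0.4,0],"spin":0}]'
python3 - <<'E'
from h import *
s=sense();print(s['tcp_pos'],s['wrist_force'])
im=capture("wrist");cv2.imwrite("pics/w10.png",im[:,:,::-1])
d=RJ.T@(np.array(s['tcp_pos'])[:2]-P0);print("jig",d)
E
```

```text
time_s: 12.8
tcp_pos: [0.5714, 0.1212, 0.0383]
ee_rot: [[0.195, -0.981, 0.006], [-0.981, -0.195, 0.002], [-0.0, -0.006, -1.0]]
wrist_force: [5.1, -1.0, -2.2]
gripper_width: 0.002
time_s: 13.1
tcp_pos: [0.5684, 0.121, 0.0384]
ee_rot: [[0.195, -0.981, 0.008], [-0.981, -0.195, 0.003], [-0.001, -0.008, -1.0]]
wrist_force: [7.1, -1.5, -3.7]
gripper_width: 0.005
[0.56842974 0.12100449 0.03836599] [ 7.09148173 -1.50341334 -3.65054184]
jig [0.01760223 0.16571064]
```

View pics/w10.png

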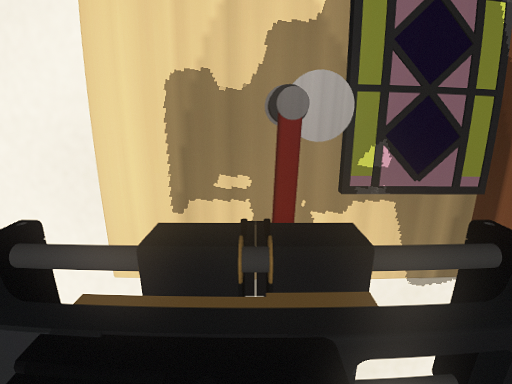

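Bar at columns 277–300, still a few degrees off; force is 7 N. Pushing on gently.

```bash
for i in 1; do python3 -m inch '[{"fingers":0,"delta_pos":[0,0.2,0],"spin":0},{"fingers":0,"delta_pos":[0,0.4,0],"spin":0},{"fingers":0,"delta_pos":[0,0.4,0],"spin":0}]'; python3 -m inch '[{"fingers":0,"delta_pos":[0,0.2,0],"spin":0},{"fingers":0,"delta_pos":[0,0.4,0],"spin":0},{"fingers":0,"delta_pos":[0,0.4,0],"spin":0}]';  python3 -m inch '[{"fingers":0,"delta_pos":[0,0.2,0],"spin":0},{"fingers":0,"delta_pos":[0,0.3,0],"spin":0},{"fingers":0,"delta_pos":[0,0.3,0],"spin":0}]'; done
python3 - <<'E'
from h import *
s=sense();print(s['tcp_pos'],s['wrist_force'])
im=capture("wrist");cv2.imwrite("pics/w11.png",im[:,:,::-1])
d=RJ.T@(np.array(s['tcp_pos'])[:2]-P0);print("jig",d)
E
```

```text
time_s: 13.45
tcp_pos: [0.5653, 0.1206, 0.0384]
ee_rot: [[0.196, -0.981, 0.01], [-0.981, -0.196, 0.003], [-0.001, -0.01, -1.0]]
wrist_force: [7.9, -0.6, -6.3]
gripper_width: 0.004
time_s: 13.75
tcp_pos: [0.5652, 0.1208, 0.0387]
ee_rot: [[0.197, -0.98, 0.017], [-0.98, -0.196, 0.006], [-0.002, -0.018, -1.0]]
wrist_force: [17.6, -2.3, -11.4]
gripper_width: 0.005
time_s: 14.05
tcp_pos: [0.5651, 0.121, 0.039]
ee_rot: [[0.197, -0.98, 0.023], [-0.98, -0.197, 0.008], [-0.003, -0.024, -1.0]]
wrist_force: [22.7, -2.5, -17.1]
gripper_width: 0.002
[0.56510278 0.12096485 0.03897452] [ 22.68191007  -2.50873622 -17.12653113]
jig [0.01433372 0.16633276]
```

View pics/w11.png

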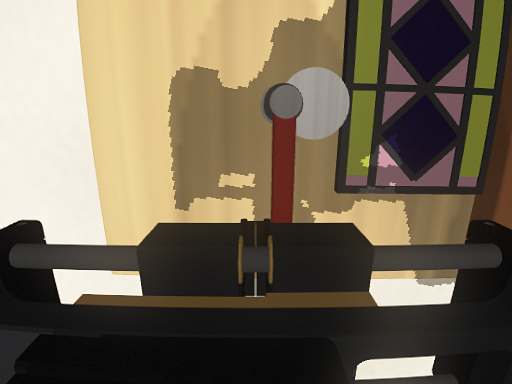

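It stopped hard at jig x 14.3 mm (the right lever stopped at 13.6 mm, so they are symmetric). Backing off and rising to check.

```bash
python3 -m inch '[{"fingers":0,"delta_pos":[0,-1.5,0],"spin":0},{"fingers":0,"delta_pos":[0,-4,0],"spin":0},{"fingers":0,"delta_pos":[0,-4,0],"spin":0},{"fingers":0,"delta_pos":[0,-4,-5],"spin":0},{"fingers":0,"delta_pos":[0,-4,-10],"spin":0},{"fingers":0,"delta_pos":[0,-8,-15],"spin":0},{"fingers":0,"delta_pos":[0,-12,-20],"spin":0},{"fingers":0,"delta_pos":[0,-12,-22],"spin":0},{"fingers":0,"delta_pos":[0,-12,-22],"spin":0}]'
python3 - <<'E'
from h import *
s=sense();print(s['tcp_pos'],s['wrist_force'])
rows([((.80,-.05),.30,191.5)])
im=capture("wrist");cv2.imwrite("pics/w12.png",im[:,:,::-1])
E
```

```text
time_s: 15.0
tcp_pos: [0.6759, 0.1422, 0.2647]
ee_rot: [[0.195, -0.981, 0.013], [-0.981, -0.195, 0.003], [-0.001, -0.014, -1.0]]
wrist_force: [-0.1, 0.4, 0.3]
gripper_width: 0.006
[0.67590901 0.14219401 0.26474104] [-0.1014977   0.38959792  0.32982508]
[21.27 -8.47 -3.43] 89.8
```

View pics/w12.png

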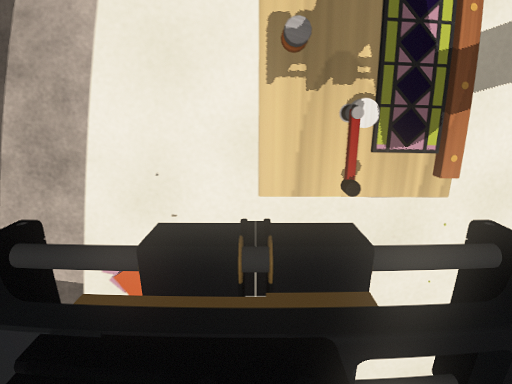

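The left lever (knob (351,187), pivot (358,112)) lies along the fence. Moving back for a view of the whole jig.

```bash
python3 -m inch '[{"fingers":0,"delta_pos":[20,-7,-4],"spin":90},{"fingers":0,"delta_pos":[20,-7,-4],"spin":90},{"fingers":0,"delta_pos":[20,-7,-4],"spin":90},{"fingers":0,"delta_pos":[20,-7,-4],"spin":90},{"fingers":0,"delta_pos":[20,-7,-4],"spin":90},{"fingers":0,"delta_pos":[20,-7,-4],"spin":90},{"fingers":0,"delta_pos":[20,-7,-4],"spin":90},{"fingers":0,"delta_pos":[20,-7,-4],"spin":90},{"fingers":0,"delta_pos":[20,-7,-4],"spin":90},{"fingers":0,"delta_pos":[20,-7,-4],"spin":90},{"fingers":0,"delta_pos":[20,-7,-4],"spin":90},{"fingers":0,"delta_pos":[20,-7,-4],"spin":90},{"fingers":0,"delta_pos":[20,-7,-4],"spin":90}]'
python3 - <<'E'
from h import *
s=sense();print(s['tcp_pos'],s['wrist_force'])
im=capture("wrist");cv2.imwrite("pics/w13.png",im[:,:,::-1])
im=capture("side");cv2.imwrite("pics/s13.png",cv2.resize(im[110:290,140:380,::-1],(800,600),interpolation=2))
for n,z in(("right_pivot",.054),("right_knob",.068),("left_pivot",.054),("left_knob",.068),("jar",.018),("panel_left_end",.022),("panel_right_end",.022)):
    for r in spot_point("wrist",n)[:1]:
        px=np.array(r["location"])*[512,384];w=at_z("wrist",px,z);print(n,round(r["conf"],2),px,w,"jig",RJ.T@(w[:2]-P0))
E
```

```text
time_s: 16.35
tcp_pos: [0.7789, -0.0408, 0.2964]
ee_rot: [[-0.98, -0.198, -0.002], [-0.198, 0.98, 0.0], [0.002, 0.001, -1.0]]
wrist_force: [0.5, 0.2, -0.7]
gripper_width: 0.006
[ 0.77893114 -0.04075463  0.29639916] [ 0.53784845  0.22050678 -0.67802844]
right_pivot 0.57 [210.5856  20.0832] [ 0.59618955 -0.1392215   0.054     ] jig [-0.00689023 -0.09484317]
right_knob 0.96 [134.1952  19.0848] [ 0.61599199 -0.23440584  0.068     ] jig [-0.00639272 -0.1920643 ]
left_pivot 0.77 [347.392   25.6896] [0.56584628 0.04026679 0.054     ] jig [-0.00096983  0.08709557]
left_knob 0.6 [424.192  24.192] [0.54429551 0.13673376 0.068     ] jig [-0.00292599  0.18592111]
jar 0.66 [272.6912  88.5888] [ 0.66233876 -0.03895666  0.018     ] jig [ 0.07785996 -0.00971877]
```

View pics/w13.png

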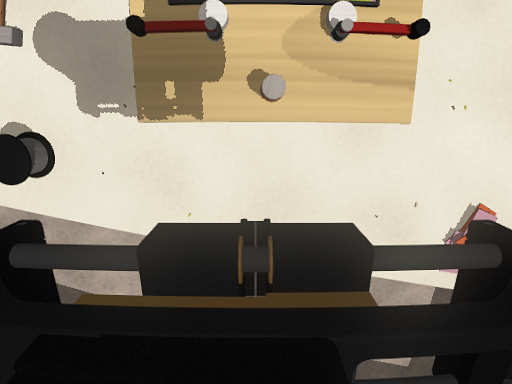

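View pics/s13.png

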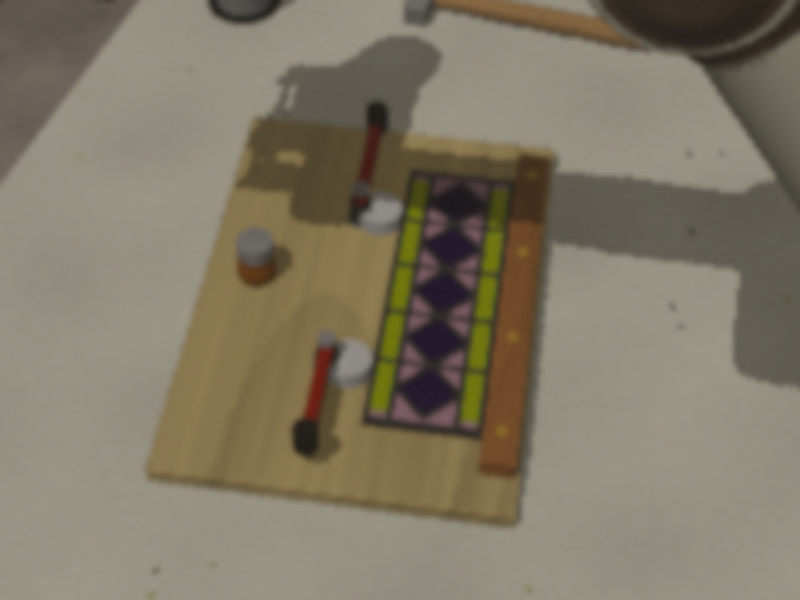

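Both knobs line up with their pivots along the fence (jig x differs by no more than 2 mm). Next, a closer look at the panel-to-fence gap from above.

```bash
python3 -m inch '[{"fingers":0,"delta_pos":[4,0,0],"spin":0},{"fingers":0,"delta_pos":[8,0,0],"spin":0},{"fingers":0,"delta_pos":[12,0,0],"spin":0},{"fingers":0,"delta_pos":[16,0,0],"spin":0},{"fingers":0,"delta_pos":[18,0,0],"spin":0},{"fingers":0,"delta_pos":[18,0,0],"spin":0}]'
python3 - <<'E'
from h import *
s=sense();print(s['time_s'],s['tcp_pos'])
im=capture("wrist");cv2.imwrite("pics/w14.png",cv2.resize(im[0:230,100:440,::-1],(800,541),interpolation=2))
for n,z in(("right_pivot",.054),("right_knob",.068),("left_pivot",.054),("left_knob",.068),("jar",.018),("panel_left_end",.022),("panel_right_end",.022)):
    for r in spot_point("wrist",n)[:1]:
        px=np.array(r["location"])*[512,384];w=at_z("wrist",px,z);print(n,round(r["conf"],2),px,"jig",RJ.T@(w[:2]-P0))
E
```

```text
time_s: 17.4
tcp_pos: [0.6009, -0.077, 0.2995]
ee_rot: [[-0.981, -0.196, 0.002], [-0.196, 0.981, 0.0], [-0.002, -0.0, -1.0]]
wrist_force: [0.2, -0.4, 0.2]
gripper_width: 0.01
17.4 [ 0.60088057 -0.07702461  0.29953037]
right_pivot 0.72 [218.4192 157.2096] jig [-0.00275871 -0.08966836]
right_knob 0.86 [148.8896 158.784 ] jig [-0.00290722 -0.187211  ]
left_pivot 0.81 [337.8176 157.5936] jig [-0.00214035  0.08546445]
left_knob 0.78 [408.6784 163.392 ] jig [0.00342064 0.18606544]
jar 0.85 [267.9808 203.4048] jig [ 0.07901311 -0.0145134 ]
panel_left_end 0.69 [364.3904  64.896 ] jig [-0.13630663  0.12586836]
panel_right_end 0.97 [179.4048  66.0096] jig [-0.13407174 -0.14696589]
```

View pics/w14.png

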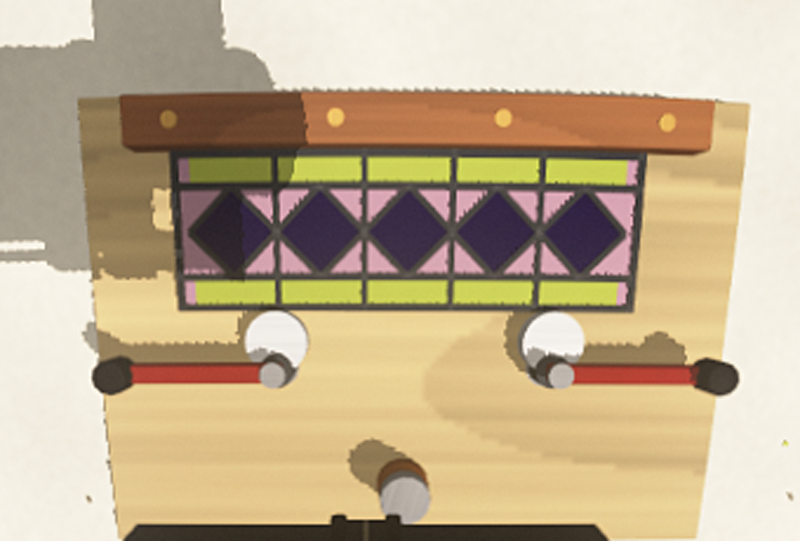

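The panel sits flush along the whole fence, both red bars lie parallel to it, and the jar stands where it was. The hand is about 0.23 m above everything, so I'm handing in.

```bash
python3 -c "
from station import *
print(sense()['wrist_force']);print(finish_job())"
```

```text
[ 0.13521732 -0.12554    -0.04541605]
the job is handed in; nothing more can be done
None
```

I pushed both red levers round to their stops with the shut fingertips, right one first. I then lifted the hand clear and handed the job in at about 17.8 s of the 54 s allowed. The hand-in reported no verdict.

- **Levers:** The left lever ended in a hard stop at 23 N along the push. The right one stalled at about 16 N, with only 0.2 mm of movement for 3 mm commanded. The two stalls were symmetric, with the tool at jig x 14.3 mm (left) and 13.6 mm (right). In the last pictures both bars lie parallel to the fence.
- **Panel:** In the last wrist picture it lies flat, with no visible gap along the fence. The fingers stayed on the side of the levers away from it.
- **Bystanders:** The jar's measured position stayed within the detector's noise of a few millimetres. The hammer shows no shift in the side pictures. I never located the knife or checked it in any picture; all pushing was inside the jig area.
- **Disagreements:**
    - The last point detections put the panel's right end at jig x -134.1 mm and its left end at -136.3 mm. The right figure alone would miss the -135.5 mm limit, but those detections are several mm off elsewhere and the picture shows contact.
    - One detection put the left knob about 5.5 mm (3°) short of its pivot line, while the one before put it about 2 mm past. Both are within tolerance.

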